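# Turn a formed cover plate over for inspection

## Task

Lift the freshly formed cover plate out of the open die, turn it over, and leave it standing on its short edge in the white inspection rest, fully home on the ledge and lying against the sloped back, with its bare gasket face showing and the green face against the back. The yellow turning stand is there for changing your grip on the way, if you want it. Leave the other things on the bench where they are.

Things in the scene. Friction and masses are not known exactly. Their poses are not given: they have to be found in the camera images.
- cover: the cover plate: flat rigid aluminium, 150 (own x) x 62 (own y) x 8 mm (own z), 0.15 to 0.31 kg, three dark round spots (no real holes) on each face. Origin: centre of its bare face; own +z points out of its GREEN painted face; the other face is bare metal with a thin black gasket outline. The two ends are alike.
- cover_center (a point): centre of the cover plate, mid-thickness (4 mm from either face); axes as cover
- die: open forming die, blue and steel, 180 (x) x 130 (y) mm, fixed. Origin: centre of its underside on the bench. The plate starts flat in its cavity, long axis along the die's x, green face up, 22 to 30 mm above the bench. Blue end and corner walls stand to 34 mm, 2.5 mm clear of the plate. Four 16 mm guide pins, tops at 60 mm, at (+-72, +-50) mm.
- die_gap (a point): middle of the die's cavity floor, 22 mm above the bench, axes as the die. For 45 mm either way along x the walls of both long sides are cut away, open to the outside and down to 8 mm above the bench, so that fingers can take the plate across its 62 mm width.
- stand: Yellow turning stand, a sloped cradle to lean the plate in while changing grip. Fixed. Origin: centre of its underside (base 130 x 100 mm). Its back, 44 mm wide, slopes up at 60 deg from horizontal, leaning back to its own +x, facing up and -x; it starts at the ledge corner, (-45, 0, 30) mm in its frame, and ends 95 mm up the slope. The ledge is square to the back.
- stand_seat (a point): where the plate's centre (mid-thickness) lies when fully home in the stand, long axis up the slope: (-11, 0, 97) mm in the stand's frame, same axes. The ledge has a lip 10 mm high, 14 mm out from the back face, and two side cheeks, inner faces 38 mm either side of the middle, 30 mm up the slope, 14 mm proud of the back face.
- rest: White inspection rest with red lip and cheeks, a sloped cradle for the plate. Fixed. Origin: centre of its underside (base 130 x 100 mm). Its back, 44 mm wide, slopes up at 55 deg from horizontal, leaning back to its own +x, facing up and -x; it starts at the ledge corner, (-45, 0, 30) mm in its frame, and ends 95 mm up the slope. The ledge is square to the back.
- rest_seat (a point): where the plate's centre (mid-thickness) lies when fully home in the rest, long axis up the slope: (-5.3, 0, 93.7) mm in the rest's frame, same axes. The ledge has a lip 10 mm high, 14 mm out from the back face, and two side cheeks, inner faces 38 mm either side of the middle, 30 mm up the slope, 14 mm proud of the back face.
- screwdriver: bystander: screwdriver with red handle, 190 mm long, lying on the bench; origin near its underside's middle. Leave it alone.
- wrench: bystander: steel wrench, 180 mm, lying on the bench; origin near its underside's middle. Leave it alone.
- spraycan: bystander: upright spray can with green label, 60 mm diameter, 180 mm high; origin near its underside's middle. Leave it alone.
- carton: bystander: small cardboard carton 75 x 110 x 60 mm high; origin near its underside's middle. Leave it alone.
- mug: bystander: blue mug, 76 mm diameter, 90 mm high; origin near its underside's middle. Leave it alone.
Things that resemble listed ones, but are neither listed nor needed, are in the scene too. There is more than one size of the cover; the one meant has the size given above. Leave any purple look-alike of the rest alone.

How it is judged:
On the way:
1. the plate is held in the fingers, clear above the die (z of cover_center in the frame of die above 0.09 m and contact force between the fingers and cover above 0.5 N), for 0.2 s.
At the end, for the whole second after the job is handed in: The plate stands still in the white rest on a short edge, centre within 8 mm (12 mm sideways) of the seat point, width parallel to the rest's within 0.15 rad, touching it, bare face up and out: green face's normal 118 to 132 degrees from straight up (125 when home) (x of cover_center in the frame of rest_seat between -0.008 and 0.008 m and y of cover_center in the frame of rest_seat between -0.012 and 0.012 m and z of cover_center in the frame of rest_seat between -0.008 and 0.008 m and angle between cover's own z axis and vertical between 2.06 and 2.3 rad and angle between the y axis of cover and the y axis of rest, either way round below 0.15 rad and contact force between cover and rest above 0.3 N and linear speed of cover below 0.02 m/s and angular speed of cover below 0.1 rad/s).
It fails at once if a bystander is shifted by more than 30 mm (distance of any of screwdriver, wrench, spraycan, carton, mug from where it was at the start of the episode above 0.03 m).
It also fails if it takes over 64 s, if anything falls off the work surface, if the arm or the gripper's body presses on something with over 40 N, if the wrist force passes 120 N, or if a joint passes its speed limit or range.

## Robot

A 6-joint arm with a two-finger parallel gripper is mounted at the origin on the work surface. World frame = base frame: x ahead of the robot, y to its left, z up, the work surface at z = 0. Lengths are in m, angles in rad, forces in N, time in s.
With the tool pointing down it reaches from about 0.325 to 0.9 m from the base axis. Payload 6.1 kg.
Tool frame: the origin (TCP) lies midway between the tips of the shut fingers; the grasp point (between the pads) lies 19 mm behind it; y points along the fingers, z is the direction in which the jaws open and shut, and the axes are right-handed (so a half turn about y gives the same grasp; the last joint's range is limited). The gripper opens to 87 mm and grips with 3 to 60 N. Pads are 19 mm wide; open, the fingers measure 117 mm over their backs; the gripper's body (75 mm by 190 mm) begins 51 mm behind the grasp point.
Start: joints at [1.046, 0.22, 1.526, -0, 1.395, -0.126], TCP at [0.243, 0.576, 0.198] pointing down, gripper open.
Joint ranges: [-2.98, 2.98], [-0.91, 2.08], [0.09, 2.57], [-1.24, 4.39], [0.2, 2.65], [-2.68, 2.68]. Speed limits (rad/s): [2.57, 2.57, 3.01, 3.14, 3.14, 3.14].

## Interface

Orientations are given as a rotation vector (axis times angle).
In Python, from bench import robot gives the robot as it stands.
- The arm moves only by the tool jog_arm, never from a script. Its arguments are lists of equal length, an entry for each row: "dp": the shift along the tool's x, y, z in cm, a list of three; "spin": the turn about the tool's y in rad. In form: {"dp": [[x, y, z], ...], "spin": [spin, ...]}. A call has 1 to 10 rows; each row is the pose to reach, as a shift and turn from the pose commanded when the call began, along the tool's axes at that moment; what a row does not reach only later rows make up. A row lasts 1/12 s, in which the tool goes at most 41.7 mm and 7.16 degrees, less where a joint would pass 70% of its speed; a pose out of reach is approached as far as the arm can. A call with a gripper value outside its range is refused whole. "grip" is the gripper's target within -1 to 1 (shut at 1, half-way at 0, fully open at -1), set as the call begins (left out, the last holds). The fingers move at their own pace and stop on an object; the grip force is fixed at half the most. Time passes only in rows, so rows that repeat a pose let the fingers close. It gives the time, the measured TCP pose, the force and the opening at its end, in the units of the state.
- robot.get_obs(): the state, without advancing time (a new reading comes with each control period).
- robot.camera(name): name is "side" or "top" or "wrist"; returns (picture, depth): 400x640x3 uint8, blue, green, red; 400x640 float32, m along the optical axis (not along the pixel's ray), 0 where there is no reading.
- robot.calibration(name): a dict with "intrinsics" (3x3 intrinsics, pixels), "world_from_camera" (4x4, takes a point from camera to world coordinates). Camera axes: x right, y down, z forward; pixel columns grow to the right and rows downward; lengths in m; the calibration is good to about 2 mm. A picture is of the moment at which its call begins: read the wrist's pose just before it. calibration takes no time and is no camera call; for the wrist camera it gives the pose at the moment of the call.
- robot.close_job(): hands the job in, once; it reports no verdict.
The state is a dict: "time": time; "joints": joint angles; "dq": joint speeds; "joint_efforts": joint torques, N m; "tool_pos": TCP position; "tool_rot": TCP orientation; "contact_force": force on the tool from outside, world axes, zero at the start; "torque": the same for the moment, N m; "finger_gap": opening from 0.0 (shut) to 1.0 (fully open).
Only numpy, scipy, OpenCV 4.12 (cv2) and the standard library are available. Lean on these libraries where they do the work, as an engineer would, in place of code of your own. Each camera call takes 0.05 s, during which the arm holds its last target. There are 200 camera calls.

## Working session

There is one attempt and no reset: what is moved stays moved. The work goes in short steps, Python scripts to look and compute and a tool call to move; the robot and the scene stay as the last step left them, time stands still between calls to the robot, and variables do not carry over. Pictures are saved under pics/ and viewed, and the job is handed in when it is done.

Besides the shell and the picture viewer there is one more tool, called after "Request:" in YAML: its name, and indented under it one key for each argument. jog_arm: Moves the arm, as the interface text tells. Its arguments: {"type":"object","properties":{"dp":{"type":"array","items":{"type":"array","items":{"type":"number"}}},"spin":{"type":"array","items":{"type":"number"}},"grip":{"type":"number"}},"required":["dp","spin"]}

```bash
ls; mkdir -p pics; cat > h.py <<'E'
import numpy as np, cv2
from scipy.spatial.transform import Rotation as R
from bench import robot
def snap(n,f):
    C=robot.calibration(n); im,d=robot.camera(n); cv2.imwrite('pics/'+f+'.png',im); np.savez('pics/'+f+'.npz',im=im,d=d,K=C['intrinsics'],T=C['world_from_camera']); return im,d
def load(f): 
    z=np.load('pics/'+f+'.npz'); return z['im'],z['d'],z['K'],z['T']
def cloud(f):
    im,d,K,T=load(f); v,u=np.mgrid[:d.shape[0],:d.shape[1]]
    p=np.stack([(u-K[0,2])/K[0,0]*d,(v-K[1,2])/K[1,1]*d,d],-1)
    return im,d,p@T[:3,:3].T+T[:3,3]
def state():
    o=robot.get_obs(); print('t',round(o['time'],2),'pos',np.round(o['tool_pos'],4),'gap',round(float(o['finger_gap']),3),'F',np.round(o['contact_force'],1),'q',np.round(o['joints'],3)); print(np.round(R.from_rotvec(o['tool_rot']).as_matrix(),3)); return o
E
python3 - <<'E'
from h import *
state()
for n in('top','side','wrist'):
    snap(n,n+'0'); C=robot.calibration(n); print(n,np.round(C['world_from_camera'],3).tolist(),C['intrinsics'][0][0])
E
```

```text
pics
t 0.0 pos [0.2424 0.5754 0.1965] gap 1.001 F [0.6 0.  1. ] q [ 1.046  0.221  1.528  0.     1.395 -0.126]
[[ 0.922 -0.001  0.388]
 [-0.388 -0.002  0.922]
 [-0.    -1.    -0.002]]
top [[0.019, -0.996, 0.088, 0.416], [-1.0, -0.017, 0.025, 0.046], [-0.024, -0.089, -0.996, 1.336], [0.0, 0.0, 0.0, 1.0]] 387.2968542168009
side [[0.904, -0.215, 0.369, -0.042], [-0.427, -0.492, 0.759, -1.051], [0.018, -0.844, -0.536, 0.876], [0.0, 0.0, 0.0, 1.0]] 507.60572636033726
wrist [[0.388, 0.885, 0.256, 0.172], [0.921, -0.373, -0.11, 0.605], [-0.001, 0.279, -0.96, 0.384], [0.0, 0.0, 0.0, 1.0]] 322.2501642738292
```

View pics/top0.png

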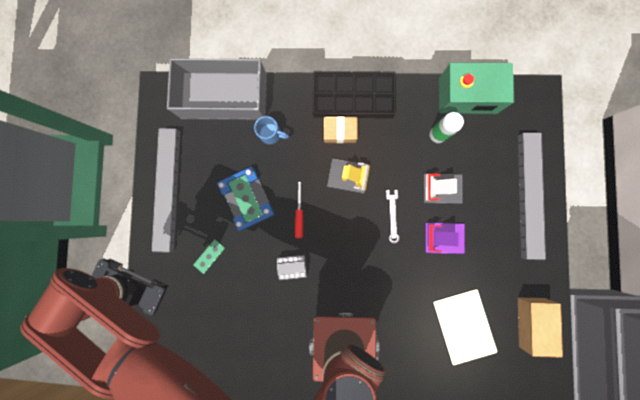

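View pics/side0.png

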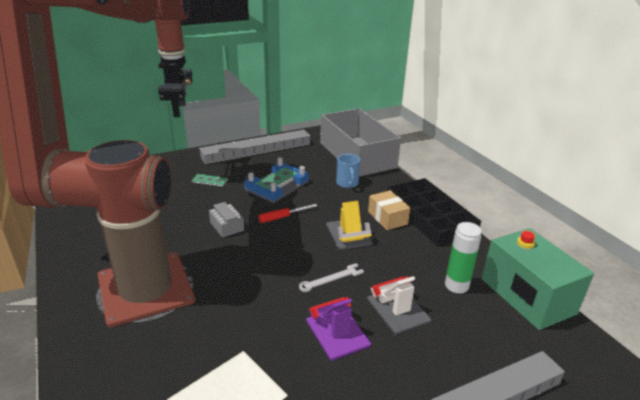

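The top view shows the die with the green plate at (245,197), a smaller look-alike at (208,257), the yellow stand at (350,176) and the white rest at (443,187), with its red lip on the left. The purple look-alike is at (445,238). The tool stays pointing down, so I plan to grip the plate off-centre, let it pivot in the fingers, and yaw it into the rest.

```bash
python3 - <<'E'
from h import *
im,d,P=cloud('top0')
hsv=cv2.cvtColor(im,cv2.COLOR_BGR2HSV)
def rep(name,m,z):
    # project pixels on plane z by ray
    _,_,K,T=load('top0'); v,u=np.nonzero(m); r=np.stack([(u-K[0,2])/K[0,0],(v-K[1,2])/K[1,1],np.ones(len(u))],-1)@T[:3,:3].T
    p=T[:3,3]+r*((z-T[2,3])/r[:,2])[:,None]
    c,s,a=cv2.minAreaRect((p[:,:2]*1000).astype(np.float32)); print(name,len(u),np.round(c,1),np.round(s,1),round(a,1),'depth z med',np.round(np.median(P[v,u,2]),3)); return p
def box(m,x0,x1,y0,y1):
    o=np.zeros_like(m); o[y0:y1,x0:x1]=m[y0:y1,x0:x1]; return o
H,S,V=hsv[...,0],hsv[...,1],hsv[...,2]
rep('die blue',box((H>100)&(H<125)&(S>110)&(V>50),205,285,155,240),.034)
g=box((H>50)&(H<90)&(S>70)&(V>40),205,285,155,235); rep('plate',g,.03)
rep('look',box((H>50)&(H<90)&(S>70)&(V>40),185,230,237,280),.01)
rep('red lip',box(((H<8)|(H>172))&(S>120)&(V>80),415,465,165,208),.04)
rep('white',box((S<40)&(V>170),415,470,165,208),.08)
rep('yellow',box((H>20)&(H<35)&(S>120)&(V>90),325,375,150,200),.08)
rep('can',box((V>60)&(S>0),428,468,108,146)&(P[...,2]>.15),.18)
rep('restbase',box((V>45),420,470,165,208)&(P[...,2]>.004),.01)
big=np.hstack([cv2.resize(im[150:260,190:300],(400,400)),cv2.resize(im[150:260,400:510],(400,400))]); cv2.imwrite('pics/zoom.png',big)
E
```

```text
die blue 616 [492.7 341.4] [185.6 135.1] 26.1 depth z med 0.033
plate 650 [491.6 342.5] [151.6  63.1] 26.0 depth z med 0.03
look 408 [293.6 464.5] [ 49.8 114.3] 51.6 depth z med 0.006
red lip 105 [ 543.7 -292.7] [39.9 87.9] 89.7 depth z med 0.047
white 474 [ 535.5 -303. ] [99.5 84.5] 89.4 depth z med 0.056
yellow 312 [573.3 -18.6] [67.4 66.3] 80.7 depth z med 0.073
can 68 [ 714.1 -297.1] [62.1 98.9] 29.0 depth z med 0.166
restbase 1232 [ 547.4 -335.5] [144.1 167.4] 1.0 depth z med 0.014
```

View pics/zoom.png

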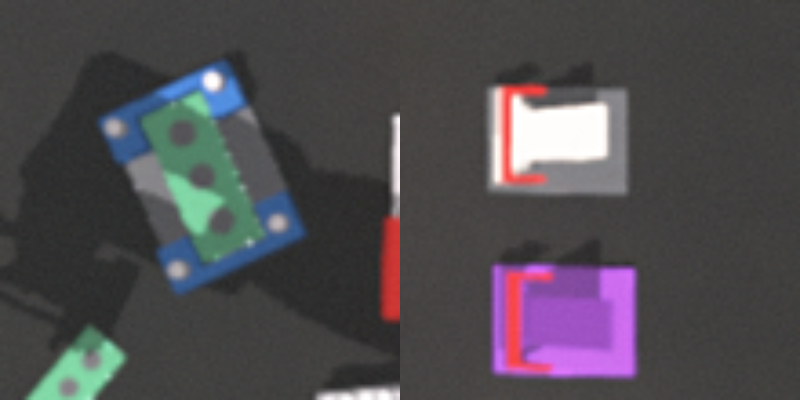

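View pics/wrist0.png

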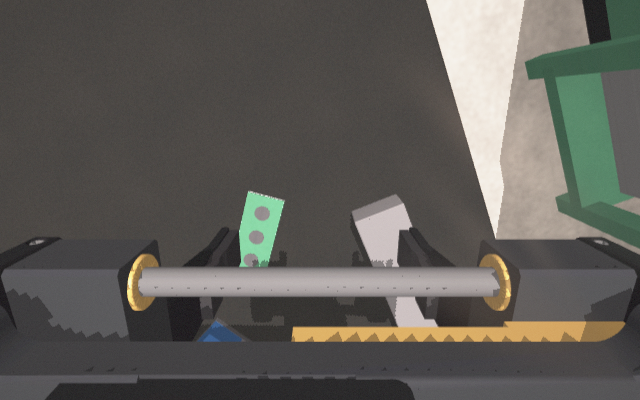

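The die is centred at about (0.492, 0.342) with its long axis at 26° yaw, and the plate measures 152x63 mm, so it is the right size. The rest's +x points along world −y. Next I go above the grip point, 30 mm from centre toward the near end.

Request:
jog_arm:
  dp:
    - [4,0.4,-1.8]
    - [8,0.8,-3.6]
    - [12,1.2,-5.4]
    - [16,1.6,-7.4]
    - [20,2,-9.2]
    - [24,2.5,-11.2]
    - [27,3,-12.6]
    - [30.1,3.2,-14.1]
    - [30.1,3.2,-14.1]
    - [30.1,3.2,-14.1]
  spin: [-0.11,-0.22,-0.33,-0.44,-0.55,-0.66,-0.76,-0.852,-0.852,-0.852]
  grip: -1

```text
time: 0.98
tool_pos: [0.4665, 0.327, 0.165]
tool_rot: [-1.542, -0.351, 0.352]
contact_force: [-0.8, 0.6, -0.1]
finger_gap: 0.998
```

```bash
python3 - <<'E'
from h import *
state(); snap('wrist','w1')
im,d=snap('top','t1')
cv2.imwrite('pics/z1.png',cv2.resize(im[110:260,180:330],(600,600)))
snap('side','s1')
E
```

```text
t 0.98 pos [0.4665 0.327  0.165 ] gap 0.998 F [-0.8  0.6 -0.1] q [ 0.473  0.115  1.708 -0.     1.32  -1.546]
[[ 0.901 -0.001 -0.433]
 [ 0.433 -0.001  0.901]
 [-0.001 -1.    -0.   ]]
```

View pics/w1.png

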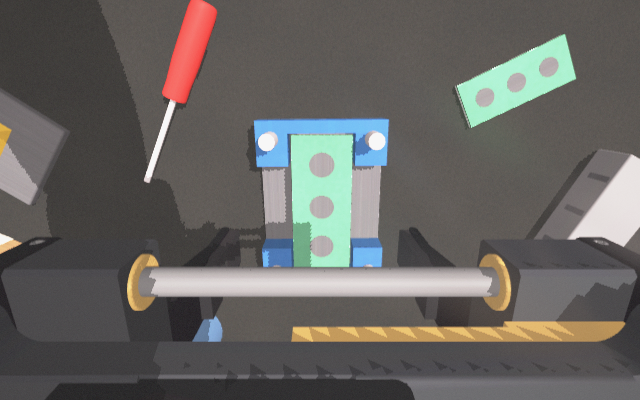

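View pics/s1.png

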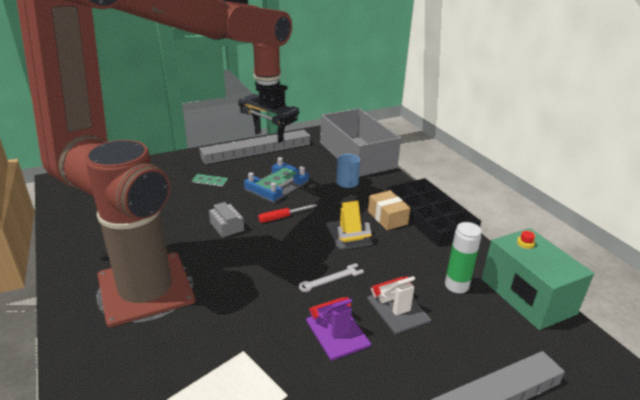

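The wrist view shows the plate in the die at columns 292–352, with its end at row 135. I measure it there to refine the position.

```bash
python3 - <<'E'
from h import *
im,d,K,T=load('w1'); hsv=cv2.cvtColor(im,cv2.COLOR_BGR2HSV)
H,S,V=cv2.split(hsv); m=((H>50)&(H<90)&(S>70)); m[:,:270]=0;m[:,375:]=0;m[262:]=0;m[:125]=0
v,u=np.nonzero(m); r=np.stack([(u-K[0,2])/K[0,0],(v-K[1,2])/K[1,1],np.ones(len(u))],-1)@T[:3,:3].T
p=T[:3,3]+r*((.030-T[2,3])/r[:,2])[:,None]
c,s,a=cv2.minAreaRect((p[:,:2]*1000).astype(np.float32)); print(c,s,a)
L=np.array([np.cos(np.radians(26)),np.sin(np.radians(26))]);W=np.array([-L[1],L[0]])
q=p[:,:2]; o=np.array([.492,.342]); l=(q-o)@L; w=(q-o)@W
print('l range',l.min(),l.max(),'w range',np.percentile(w,[.5,99.5]))
t=np.array(robot.get_obs()['tool_pos'][:2]); print('tool l,w',(t-o)@L,(t-o)@W)
E
```

```text
(487.9252014160156, 339.48968505859375) (137.9541015625, 61.83761978149414) 25.642230987548828
l range -0.07390156907005455 0.06439893104530967 w range [-0.03114206  0.02990158]
tool l,w -0.029916222305215536 0.0011087829975094609
```

Request:
jog_arm:
  dp:
    - [0,3,-0.1]
    - [0,6,-0.1]
    - [0,9,-0.15]
    - [0,12,-0.15]
    - [0,14,-0.15]
    - [0,15.2,-0.15]
    - [0,15.5,-0.15]
    - [0,15.5,-0.15]
  spin: [0,0,0,0,0,0,0,0]

```text
time: 1.8
tool_pos: [0.4651, 0.3285, 0.0103]
tool_rot: [-1.541, -0.356, 0.357]
contact_force: [0.1, 0.4, -0.0]
finger_gap: 0.999
```

Request:
jog_arm:
  dp:
    - [0,0,0]
    - [0,0,0]
    - [0,0,0]
    - [0,0,0]
    - [0,0,0]
    - [0,0,0]
    - [0,0,0]
    - [0,0,0]
  spin: [0,0,0,0,0,0,0,0]
  grip: 1

```text
time: 2.47
tool_pos: [0.466, 0.3277, 0.0107]
tool_rot: [-1.541, -0.355, 0.355]
contact_force: [-0.4, 0.4, -0.6]
finger_gap: 0.478
```

Request:
jog_arm:
  dp:
    - [0,0,0]
    - [0,0,0]
    - [0,0,0]
    - [0,0,0]
  spin: [0,0,0,0]

```text
time: 2.8
tool_pos: [0.466, 0.3278, 0.0106]
tool_rot: [-1.541, -0.355, 0.355]
contact_force: [0.5, 0.4, 0.3]
finger_gap: 0.171
```

```bash
python3 - <<'E'
from h import *
state()
a,_=snap('wrist','w2'); b,_=snap('top','t2'); c,_=snap('side','s2')
cv2.imwrite('pics/z2.png',np.hstack([cv2.resize(a,(480,300)),cv2.resize(c[130:220,210:340],(433-133,300))]))
E
```

```text
t 2.8 pos [0.466  0.3278 0.0106] gap 0.171 F [0.5 0.4 0.3] q [ 0.475  0.299  1.811 -0.     1.031 -1.549]
[[ 0.899 -0.    -0.438]
 [ 0.438 -0.     0.899]
 [-0.    -1.    -0.   ]]
```

View pics/z2.png

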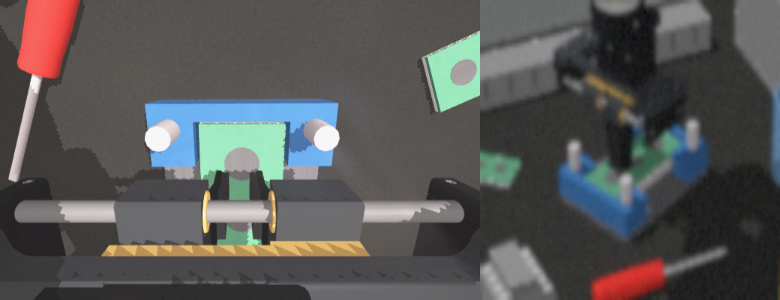

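The fingers are closing past the plate's width (gap 0.17), so they look to be above the plate. I check their heights from depth.

```bash
python3 - <<'E'
from h import *
im,d,P=cloud('w2')
print('plate z',np.median(P[190:215,300:340,2]), 'tip region:')
for v in range(210,320,12): print(v,[ (int(u),round(float(P[v,u,2])*1000)) for u in range(276,372,8)])
cv2.imwrite('pics/z3.png',cv2.resize(im[170:330,220:420],(800,640))[:600])
im,d,P=cloud('s2')
cv2.imwrite('pics/z4.png',cv2.resize(im[110:220,210:340],(709,600)))
E
```

```text
plate z 0.03014031493940103 tip region:
210 [(276, 30), (284, 31), (292, 30), (300, 30), (308, 29), (316, 32), (324, 30), (332, 31), (340, 30), (348, 30), (356, 31), (364, 30)]
222 [(276, 30), (284, 30), (292, 30), (300, 31), (308, 29), (316, 30), (324, 30), (332, 31), (340, 29), (348, 30), (356, 30), (364, 30)]
234 [(276, 30), (284, 30), (292, 45), (300, 42), (308, 30), (316, 31), (324, 30), (332, 31), (340, 41), (348, 44), (356, 30), (364, 30)]
246 [(276, 112), (284, 59), (292, 60), (300, 56), (308, 29), (316, 30), (324, 30), (332, 30), (340, 56), (348, 60), (356, 31), (364, 114)]
258 [(276, 118), (284, 69), (292, 68), (300, 67), (308, 30), (316, 30), (324, 30), (332, 35), (340, 67), (348, 71), (356, 72), (364, 120)]
270 [(276, 120), (284, 120), (292, 120), (300, 121), (308, 119), (316, 119), (324, 120), (332, 119), (340, 120), (348, 119), (356, 119), (364, 123)]
282 [(276, 122), (284, 123), (292, 122), (300, 122), (308, 124), (316, 123), (324, 123), (332, 122), (340, 122), (348, 122), (356, 123), (364, 125)]
294 [(276, 123), (284, 124), (292, 123), (300, 123), (308, 123), (316, 123), (324, 123), (332, 123), (340, 123), (348, 123), (356, 123), (364, 127)]
306 [(276, 122), (284, 99), (292, 85), (300, 84), (308, 30), (316, 29), (324, 30), (332, 30), (340, 85), (348, 85), (356, 106), (364, 126)]
318 [(276, 117), (284, 101), (292, 85), (300, 85), (308, 29), (316, 30), (324, 31), (332, 28), (340, 84), (348, 84), (356, 108), (364, 123)]
```

View pics/z3.png

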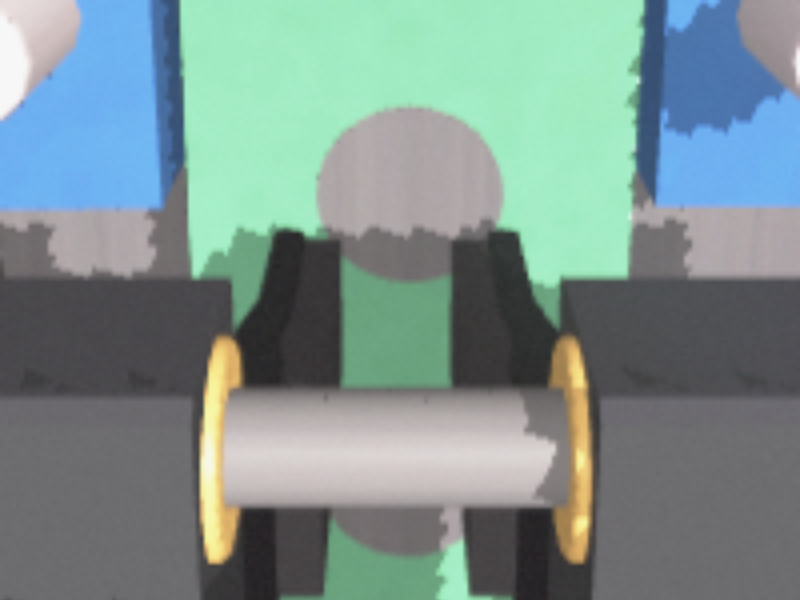

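View pics/z4.png

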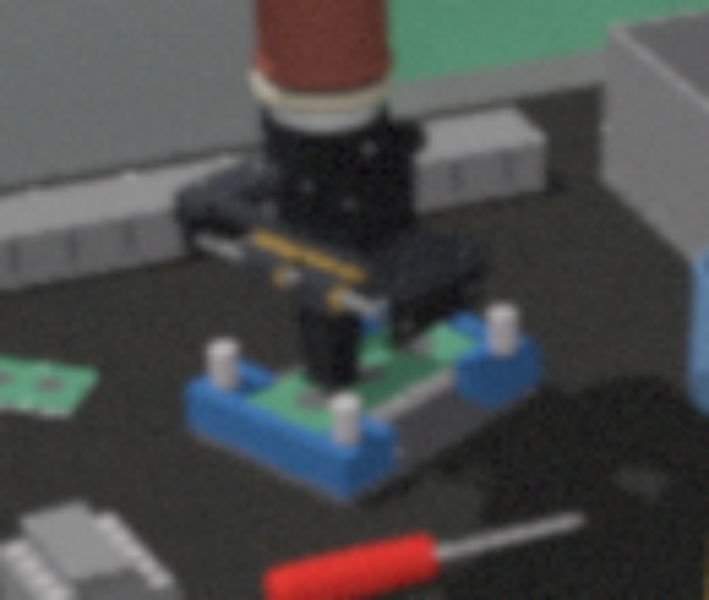

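Request:
jog_arm:
  dp:
    - [0,-1,0]
    - [0,-2,0]
    - [0,-3,0]
    - [0,-4,0]
    - [0,-4,0]
    - [0,-4,0]
  spin: [0,0,0,0,0,0]

```text
time: 3.45
tool_pos: [0.467, 0.3283, 0.0522]
tool_rot: [-1.541, -0.358, 0.353]
contact_force: [-0.6, -0.3, -0.3]
finger_gap: 0.003
```

```bash
python3 - <<'E'
from h import *
state()
im,d=snap('wrist','w4');im,d,P=cloud('w4')
print('plate z',np.median(P[190:215,310:330,2]))
for v in range(190,262,6): print(v,[ (int(u),round(float(P[v,u,2])*1000)) for u in range(284,360,6)])
c,_=snap('side','s4')
cv2.imwrite('pics/z5.png',np.hstack([im[170:330,220:420].repeat(2,0).repeat(2,1),cv2.resize(c[100:210,210:340],(378,320))]))
E
```

```text
t 3.45 pos [0.467  0.3283 0.0522] gap 0.003 F [-0.6 -0.3 -0.3] q [ 0.475  0.239  1.794 -0.     1.106 -1.549]
[[ 0.899  0.003 -0.438]
 [ 0.438  0.001  0.899]
 [ 0.003 -1.     0.   ]]
plate z 0.03029487604760725
190 [(284, 30), (290, 29), (296, 31), (302, 31), (308, 32), (314, 31), (320, 30), (326, 29), (332, 31), (338, 31), (344, 29), (350, 31), (356, 30)]
196 [(284, 30), (290, 31), (296, 31), (302, 31), (308, 30), (314, 30), (320, 30), (326, 30), (332, 31), (338, 31), (344, 30), (350, 31), (356, 30)]
202 [(284, 29), (290, 30), (296, 31), (302, 30), (308, 31), (314, 30), (320, 31), (326, 30), (332, 31), (338, 30), (344, 31), (350, 30), (356, 29)]
208 [(284, 30), (290, 29), (296, 31), (302, 30), (308, 31), (314, 31), (320, 31), (326, 30), (332, 31), (338, 30), (344, 31), (350, 30), (356, 30)]
214 [(284, 29), (290, 31), (296, 29), (302, 30), (308, 30), (314, 31), (320, 30), (326, 29), (332, 31), (338, 31), (344, 30), (350, 30), (356, 30)]
220 [(284, 30), (290, 29), (296, 29), (302, 30), (308, 28), (314, 30), (320, 30), (326, 30), (332, 29), (338, 30), (344, 30), (350, 30), (356, 30)]
22
[... 218 characters left out ...]
320, 79), (326, 79), (332, 83), (338, 30), (344, 31), (350, 29), (356, 29)]
238 [(284, 30), (290, 31), (296, 30), (302, 90), (308, 92), (314, 88), (320, 88), (326, 87), (332, 91), (338, 29), (344, 31), (350, 31), (356, 30)]
244 [(284, 155), (290, 154), (296, 155), (302, 98), (308, 98), (314, 96), (320, 95), (326, 94), (332, 98), (338, 155), (344, 156), (350, 155), (356, 155)]
250 [(284, 159), (290, 159), (296, 159), (302, 105), (308, 101), (314, 101), (320, 102), (326, 102), (332, 104), (338, 160), (344, 159), (350, 158), (356, 159)]
256 [(284, 162), (290, 161), (296, 163), (302, 158), (308, 108), (314, 107), (320, 102), (326, 106), (332, 111), (338, 164), (344, 162), (350, 163), (356, 162)]
```

View pics/z5.png

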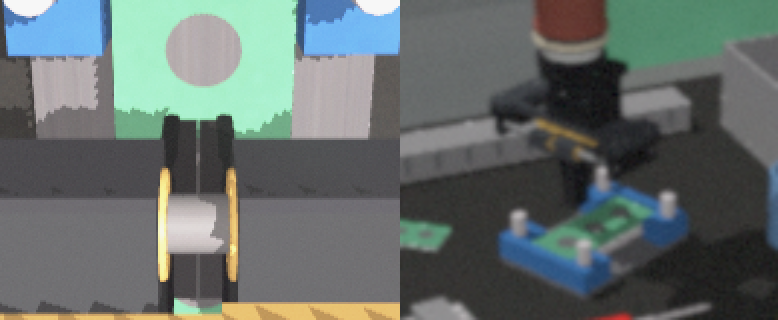

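```bash
python3 - <<'E'
from h import *
for f,z in(('w1',.165),('w4',.0522)):
    im,d,P=cloud(f); o=np.array([.4665,.3275])
    L=np.array([.899,.438]);W=np.array([-.438,.899])
    Q=P[...,:2]-o; l=Q@L;w=Q@W; m=(abs(l)<.03)&(abs(w)<.06)&(P[...,2]>z-.03)&(P[...,2]<z+.06)&(d>0)&(P[...,2]>.045)
    v,u=np.nonzero(m); k=np.argsort(P[v,u,2])[:300:30]
    for i in k: print(f,u[i],v[i],'dz mm',round(1000*(P[v[i],u[i],2]-z)),'l,w',np.round(1000*np.array([l[v[i],u[i]],w[v[i],u[i]]])))
E
```

```text
w1 235 230 dz mm 23 l,w [ -9. -47.]
w1 234 230 dz mm 25 l,w [-10. -47.]
w1 231 230 dz mm 26 l,w [-10. -49.]
w1 239 250 dz mm 26 l,w [  1. -45.]
w1 398 257 dz mm 27 l,w [ 6. 42.]
w1 400 233 dz mm 27 l,w [-9. 42.]
w1 238 255 dz mm 28 l,w [  3. -45.]
w1 398 264 dz mm 28 l,w [ 9. 42.]
w1 400 244 dz mm 29 l,w [-3. 42.]
w1 238 252 dz mm 29 l,w [  1. -45.]
w4 333 228 dz mm 24 l,w [-10.   7.]
w4 315 231 dz mm 26 l,w [-9. -2.]
w4 326 232 dz mm 27 l,w [-9.  3.]
w4 330 230 dz mm 28 l,w [-10.   6.]
w4 309 233 dz mm 30 l,w [-9. -6.]
w4 334 231 dz mm 31 l,w [-11.   8.]
w4 302 232 dz mm 31 l,w [-10.  -9.]
w4 311 236 dz mm 33 l,w [-9. -4.]
w4 335 235 dz mm 34 l,w [-10.   8.]
w4 331 235 dz mm 35 l,w [-10.   6.]
```

The depth shows the real fingertips about 23 mm behind the reported TCP, both open and shut, so the fingers closed just above the plate. I open them and go 23 mm deeper, slowly.

Request:
jog_arm:
  dp:
    - [0,0,0]
    - [0,0,0]
    - [0,0,0]
    - [0,0,0]
    - [0,0,0]
    - [0,0,0]
    - [0,0,0]
    - [0,0,0]
    - [0,0,0]
    - [0,0,0]
  spin: [0,0,0,0,0,0,0,0,0,0]
  grip: -1

```text
time: 4.38
tool_pos: [0.466, 0.3278, 0.0506]
tool_rot: [-1.541, -0.355, 0.355]
contact_force: [-0.7, 0.4, 0.0]
finger_gap: 0.68
```

Request:
jog_arm:
  dp:
    - [0,1,0]
    - [0,2,0]
    - [0,3,0]
    - [0,3.5,0]
    - [0,4,0]
    - [0,4.5,0]
    - [0,5,0]
    - [0,5.4,0]
    - [0,5.4,0]
  spin: [0,0,0,0,0,0,0,0,0]

```text
time: 5.13
tool_pos: [0.4654, 0.3275, -0.0043]
tool_rot: [-1.542, -0.354, 0.356]
contact_force: [-1.3, -0.3, -0.8]
finger_gap: 0.997
```

Request:
jog_arm:
  dp:
    - [0,0.4,0]
    - [0,0.7,0]
    - [0,0.7,0]
  spin: [0,0,0]

```text
time: 5.38
tool_pos: [0.4657, 0.3276, -0.0109]
tool_rot: [-1.542, -0.355, 0.356]
contact_force: [-0.2, 0.1, -0.1]
finger_gap: 0.997
```

Request:
jog_arm:
  dp:
    - [0,0,0]
    - [0,0,0]
    - [0,0,0]
    - [0,0,0]
    - [0,0,0]
    - [0,0,0]
    - [0,0,0]
    - [0,0,0]
  spin: [0,0,0,0,0,0,0,0]
  grip: 1

```text
time: 6.05
tool_pos: [0.466, 0.328, -0.0101]
tool_rot: [-1.541, -0.356, 0.355]
contact_force: [-1.9, 0.7, 2.1]
finger_gap: 0.71
```

Gap 0.71 is 62 mm, so the plate is gripped. I lift straight up slowly.

Request:
jog_arm:
  dp:
    - [0,-0.5,0]
    - [0,-1.5,0]
    - [0,-3,0]
    - [0,-5,0]
    - [0,-7,0]
    - [0,-9.5,0]
    - [0,-12,0]
    - [0,-15,0]
    - [0,-18,0]
    - [0,-18,0]
  spin: [0,0,0,0,0,0,0,0,0,0]

```text
time: 6.88
tool_pos: [0.4697, 0.3296, 0.1779]
tool_rot: [-1.539, -0.364, 0.346]
contact_force: [2.5, 0.2, -0.4]
finger_gap: 0.705
```

```bash
python3 - <<'E'
from h import *
state()
a,_=snap('wrist','w5'); c,_=snap('side','s5')
cv2.imwrite('pics/z6.png',np.hstack([cv2.resize(a,(480,300)),cv2.resize(c[60:220,200:360],(300,300))]))
E
```

```text
t 6.88 pos [0.4697 0.3296 0.1779] gap 0.705 F [ 2.5  0.2 -0.4] q [ 0.475  0.103  1.696 -0.     1.331 -1.549]
[[ 0.899  0.011 -0.438]
 [ 0.438  0.005  0.899]
 [ 0.012 -1.     0.   ]]
```

View pics/z6.png

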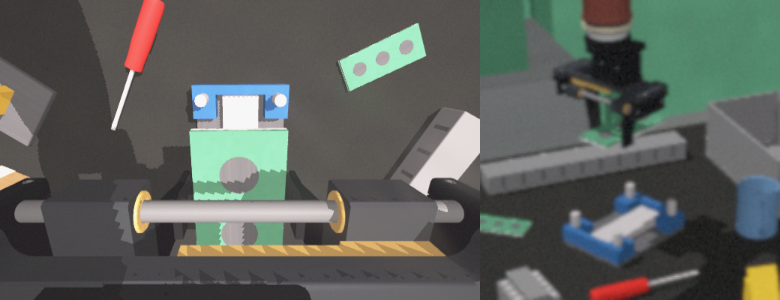

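```bash
cat >> h.py <<'E'
def tilt(f):
    """fit held plate plane in wrist view: returns normal, centroid (in tool frame too)"""
    im,d,P=cloud(f); o=robot.get_obs(); t=np.array(o['tool_pos']); M=R.from_rotvec(o['tool_rot']).as_matrix()
    H,S,V=cv2.split(cv2.cvtColor(im,cv2.COLOR_BGR2HSV)); Q=(P-t)@M
    m=(H>50)&(H<90)&(S>60)&(abs(Q[...,2])<.032)&(abs(Q[...,0])<.14)&(abs(Q[...,1]+.04)<.14)&(d>0)
    q=Q[m]; A=np.c_[q[:,0],np.ones(len(q))]; 
    c,res,*_=np.linalg.lstsq(A,q[:,1],rcond=None); print(f,len(q),'tool-frame y = %.3f x + %.4f'%tuple(c),'pitch deg',np.degrees(np.arctan(c[0])),'x range',q[:,0].min(),q[:,0].max(),'y range',q[:,1].min(),q[:,1].max(),'z',q[:,2].min(),q[:,2].max())
E
python3 -c "
from h import *
tilt('w5')"
```

```text
w5 11806 tool-frame y = -0.003 x + -0.0461 pitch deg -0.1612501272652362 x range -0.041610997439433924 0.04348933791366719 y range -0.048461751779260105 -0.037264056860520964 z -0.031999782338984914 0.03166034101532543
```

The plate is held flat at the grasp point and doesn't droop, so I must force the pivot. I will do it at the rest:
1. Press the short near end down onto the rest's back top edge to tilt the plate to about 45°.
2. Push the free edge against the sloped back to bring the plate upright.
3. Lower it home.

First I carry it there, turning as I go.

Request:
jog_arm:
  dp:
    - [0,-3,-0.5]
    - [-0.5,-6,-2.5]
    - [-2,-9,-6]
    - [-3.5,-10,-10]
    - [-5,-10,-14]
    - [-6.5,-10,-18]
    - [-8,-10,-22]
    - [-9.5,-10,-26]
    - [-11,-10,-30]
    - [-12.3,-10,-34.2]
  spin: [0.05,0.15,0.26,0.37,0.48,0.59,0.7,0.8,0.9,1.01]

```text
time: 7.82
tool_pos: [0.5014, -0.0197, 0.2677]
tool_rot: [-1.526, 0.443, -0.437]
contact_force: [1.0, -0.1, -1.4]
finger_gap: 0.708
```

```bash
python3 - <<'E'
from h import *
o=state(); t=np.array(o['tool_pos']); M=R.from_rotvec(o['tool_rot']).as_matrix()
print('to view pose cm', 100*M.T@(np.array([.545,-.395,.27])-t), 'yaw x',np.degrees(np.arctan2(M[1,0],M[0,0])))
E
```

```text
t 7.82 pos [ 0.5014 -0.0197  0.2677] gap 0.708 F [ 1.  -0.1 -1.4] q [-0.197 -0.114  1.744  0.     1.515 -1.206]
[[ 0.846 -0.003  0.533]
 [-0.533  0.001  0.846]
 [-0.003 -1.    -0.001]]
to view pose cm [ 23.67687611  -0.27390952 -29.43763162] yaw x -32.1792176580324
```

Request:
jog_arm:
  dp:
    - [2.6,0,-3.2]
    - [5.2,0,-6.4]
    - [7.8,0,-9.6]
    - [10.4,0,-12.8]
    - [13,0,-16]
    - [15.6,0,-19.2]
    - [18.2,0,-22.4]
    - [20.8,0,-25.6]
    - [22.6,0,-28]
    - [23.7,0,-29.4]
  spin: [0.11,0.22,0.33,0.44,0.55,0.66,0.77,0.88,0.97,1.009]

```text
time: 8.65
tool_pos: [0.547, -0.396, 0.2661]
tool_rot: [-1.209, 1.215, -1.208]
contact_force: [0.0, 0.9, -1.3]
finger_gap: 0.706
```

Request:
jog_arm:
  dp:
    - [0,0,0]
    - [0,0,0]
  spin: [0,0]

```text
time: 8.82
tool_pos: [0.5475, -0.393, 0.2666]
tool_rot: [-1.211, 1.211, -1.202]
contact_force: [-0.4, 0.3, -1.8]
finger_gap: 0.708
```

```bash
python3 - <<'E'
from h import *
state(); snap('wrist','w6'); tilt('w6')
im,d,P=cloud('w6'); H,S,V=cv2.split(cv2.cvtColor(im,cv2.COLOR_BGR2HSV))
near=(P[...,0]>.46)&(P[...,0]<.63)&(P[...,1]>-.42)&(P[...,1]<-.25)&(d>0)&(P[...,2]<.13)
red=near&((H<8)|(H>172))&(S>120)&(P[...,2]>.02); q=P[red]; print('red x',np.percentile(q[:,0],[1,50,99]),'y',np.percentile(q[:,1],[1,50,99]),'z',np.percentile(q[:,2],[1,50,99]))
w=near&(S<40)&(P[...,2]>.04); q=P[w]
for z in np.arange(.04,.12,.01):
    k=q[(abs(q[:,2]-z)<.002)]; 
    if len(k)>5: print('white z%.3f'%z,len(k),'y med',np.median(k[:,1]),'range',k[:,1].min(),k[:,1].max(),'x',k[:,0].min(),k[:,0].max())
b=near&(P[...,2]<.035)&(P[...,2]>.006); q=P[b]; print('base x',np.percentile(q[:,0],[1,99]),'y',np.percentile(q[:,1],[1,99]),'z',np.median(q[:,2]))
print(w.sum(), 'max z',np.percentile(P[w][:,2],[90,99]))
E
```

```text
t 8.82 pos [ 0.5475 -0.393   0.2666] gap 0.708 F [-0.4  0.3 -1.8] q [-0.74   0.309  1.292  0.     1.545 -0.743]
[[ 0.004 -0.004  1.   ]
 [-1.     0.004  0.004]
 [-0.004 -1.    -0.004]]
w6 11896 tool-frame y = 0.016 x + -0.0397 pitch deg 0.8950946188553702 x range -0.041953087150176864 0.04311728787260704 y range -0.1417493647226759 -0.03581223635840639 z -0.031393326375380635 0.03082764457299226
red x [0.49836664 0.53738477 0.58354738] y [-0.30689516 -0.27769659 -0.27040221] z [0.03668957 0.04790287 0.06264653]
white z0.040 46 y med -0.2934679258058929 range -0.2952033782808798 -0.2682040765183932 x 0.5097856071754715 0.5729432134742225
white z0.050 83 y med -0.3001497466393356 range -0.30142372038071 -0.297845715747913 x 0.5195012947065801 0.5624012591573287
white z0.060 86 y med -0.30723259300875255 range -0.30944724336105023 -0.3049529062177628 x 0.5188696760047089 0.5621168153767866
white z0.070 94 y med -0.31404188515402004 range -0.3163424472723535 -0.3118844508195072 x 0.518577427996388 0.5618967833098552
white z0.080 102 y med -0.3206469767674809 range -0.3227837985906432 -0.31851870660297316 x 0.5190639763506272 0.5616583872928705
white z0.090 117 y med -0.3278811114382805 range -0.32999639449570733 -0.32581979915862885 x 0.5185756419779871 0.5625024133547504
white z0.100 127 y med -0.33488262229456117 range -0.33691661594498234 -0.3328400006894327 x 0.5192748884449425 0.5622567385085914
white z0.110 21 y med -0.3406247916706086 range -0.3417083282781347 -0.3396293785655742 x 0.5230966402409695 0.5577817418421961
base x [0.49114044 0.58970479] y [-0.39483084 -0.27746604] z 0.010236466550079204
2004 max z [0.10559871 0.1080019 ]
```

View pics/w6.png

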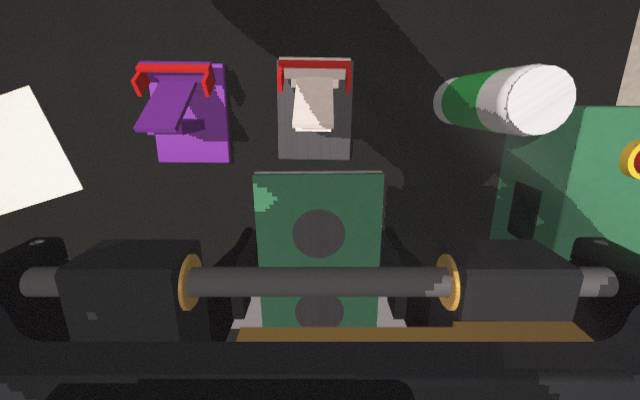

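The rest is well seen at columns 278–352: origin about (0.5405, −0.331), back 55° facing world +y, top edge at y≈−0.3405, z≈0.108. Next I line up with the near end about 25 mm over the top edge and lower.

Request:
jog_arm:
  dp:
    - [-1.5,3,-0.4]
    - [-2.7,6.5,-0.7]
    - [-2.7,10,-0.7]
    - [-2.7,13.5,-0.7]
    - [-2.7,16,-0.7]
    - [-2.7,18,-0.7]
    - [-2.7,18.5,-0.7]
    - [-2.7,18.5,-0.7]
  spin: [0,0,0,0,0,0,0,0]

```text
time: 9.53
tool_pos: [0.5404, -0.3632, 0.0823]
tool_rot: [-1.213, 1.208, -1.2]
contact_force: [0.8, -0.3, -1.3]
finger_gap: 0.705
```

```bash
python3 - <<'E'
from h import *
state(); snap('wrist','w7'); c,_=snap('side','s7'); cv2.imwrite('pics/z7.png',cv2.resize(c[180:360,290:490],(667,600)))
E
```

```text
t 9.53 pos [ 0.5404 -0.3632  0.0823] gap 0.705 F [ 0.8 -0.3 -1.3] q [-0.713  0.385  1.548  0.     1.214 -0.72 ]
[[ 0.007 -0.004  1.   ]
 [-1.     0.003  0.007]
 [-0.003 -1.    -0.004]]
```

View pics/z7.png

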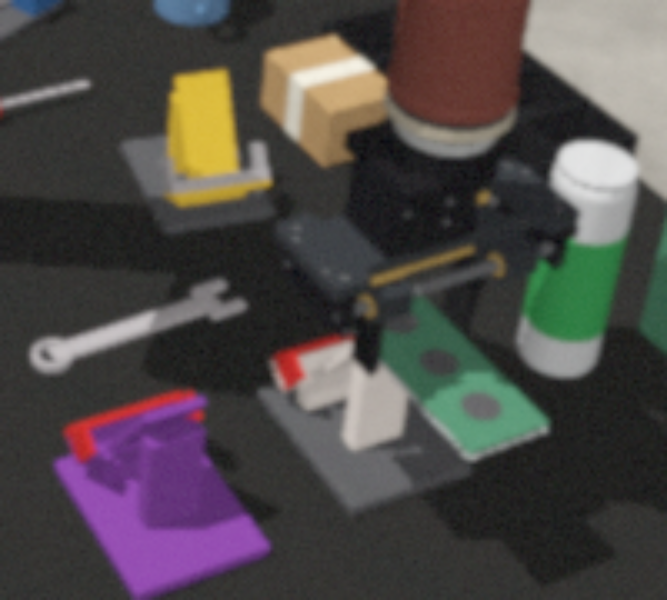

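The plate is flat, its near end above the back's top edge at about (370,360). The can is clear. I lower slowly to tilt it.

Request:
jog_arm:
  dp:
    - [0.3,0.7,0]
    - [0.3,1.2,0]
    - [0.3,1.6,0]
    - [0.3,2,0]
    - [0.3,2.4,0]
    - [0.3,2.8,0]
    - [0.3,3.2,0]
    - [0.3,3.5,0]
    - [0.3,3.5,0]
  spin: [0,0,0,0,0,0,0,0,0]

```text
time: 10.38
tool_pos: [0.5417, -0.3693, 0.0492]
tool_rot: [-1.212, 1.205, -1.206]
contact_force: [1.3, -3.9, 2.0]
finger_gap: 0.705
```

```bash
python3 - <<'E'
from h import *
state(); snap('wrist','w8'); tilt('w8'); c,_=snap('side','s8'); cv2.imwrite('pics/z8.png',np.hstack([cv2.resize(c[180:360,290:490],(444,400)),cv2.imread('pics/w8.png')[:,160:480]]))
E
```

```text
t 10.38 pos [ 0.5417 -0.3693  0.0492] gap 0.705 F [ 1.3 -3.9  2. ] q [-0.718  0.428  1.558 -0.     1.155 -0.723]
[[ 0.005  0.     1.   ]
 [-1.    -0.001  0.005]
 [ 0.001 -1.     0.   ]]
w8 6824 tool-frame y = 0.895 x + -0.0435 pitch deg 41.827915125737924 x range -0.03203627102262403 0.08125583513441968 y range -0.07158776322242602 0.030328765403865577 z -0.0307192247535667 0.031148864323064213
```

View pics/z8.png

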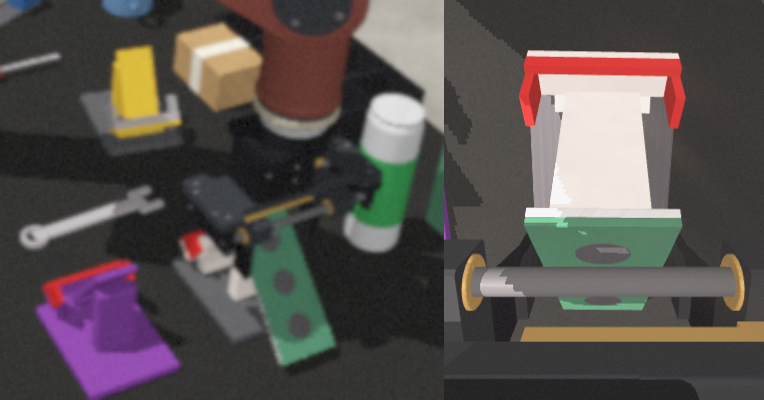

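The plate has tilted 42°. I nudge 1 cm toward the edge for more tilt, then lift clear.

Request:
jog_arm:
  dp:
    - [-0.4,0,0]
    - [-0.7,0,0]
    - [-1,0,0]
    - [-1,0,0]
    - [-0.5,-1,0]
    - [-0.3,-4,0]
    - [-0.3,-8,0]
    - [-0.3,-12,0]
    - [-0.3,-15,0]
    - [-0.3,-15,0]
  spin: [0,0,0,0,0,0,0,0,0,0]

```text
time: 11.32
tool_pos: [0.5444, -0.3679, 0.2082]
tool_rot: [-1.211, 1.196, -1.214]
contact_force: [0.3, -1.3, -0.1]
finger_gap: 0.707
```

```bash
python3 - <<'E'
from h import *
state(); snap('wrist','w9'); tilt('w9')
E
```

```text
t 11.32 pos [ 0.5444 -0.3679  0.2082] gap 0.707 F [ 0.3 -1.3 -0.1] q [-0.714  0.28   1.435  0.     1.415 -0.72 ]
[[ 0.005  0.008  1.   ]
 [-1.    -0.007  0.005]
 [ 0.007 -1.     0.008]]
w9 3914 tool-frame y = 1.060 x + -0.0532 pitch deg 46.66434673202467 x range -0.025185031294786595 0.005248282969712711 y range -0.07932632079514962 -0.0448885136365338 z -0.02983419698049496 0.031993805685170504
```

Request:
jog_arm:
  dp:
    - [-3,0,-0.2]
    - [-7,0,-0.2]
    - [-11,0,-0.2]
    - [-13,0,-0.2]
    - [-13,3,-0.2]
    - [-13,6,-0.2]
    - [-13,8,-0.2]
    - [-13,8,-0.2]
  spin: [0,0,0,0,0,0,0,0]

```text
time: 12.03
tool_pos: [0.5337, -0.2322, 0.1116]
tool_rot: [-1.215, 1.218, -1.193]
contact_force: [-0.9, 0.6, -4.3]
finger_gap: 0.71
```

```bash
python3 - <<'E'
from h import *
o=state(); print('G rest X,z mm', (-.331-o['tool_pos'][1])*1000,1000*o['tool_pos'][2]+42)
c,_=snap('side','s10'); a,_=snap('wrist','w10');tilt('w10'); cv2.imwrite('pics/z10.png',np.hstack([cv2.resize(c[180:360,290:490],(444,400)),a[:,160:480]]))
E
```

```text
t 12.03 pos [ 0.5337 -0.2322  0.1116] gap 0.71 F [-0.9  0.6 -4.3] q [-0.546  0.207  1.71   0.     1.24  -0.552]
[[ 0.006 -0.012  1.   ]
 [-1.     0.008  0.006]
 [-0.008 -1.    -0.012]]
G rest X,z mm -98.8256563720323 153.5556835168045
w10 3871 tool-frame y = 1.068 x + -0.0446 pitch deg 46.89101160700204 x range -0.027017679732804938 0.002892187922818545 y range -0.07277946447604405 -0.039129499839051576 z -0.03199478247923873 0.02983834262633041
```

View pics/z10.png

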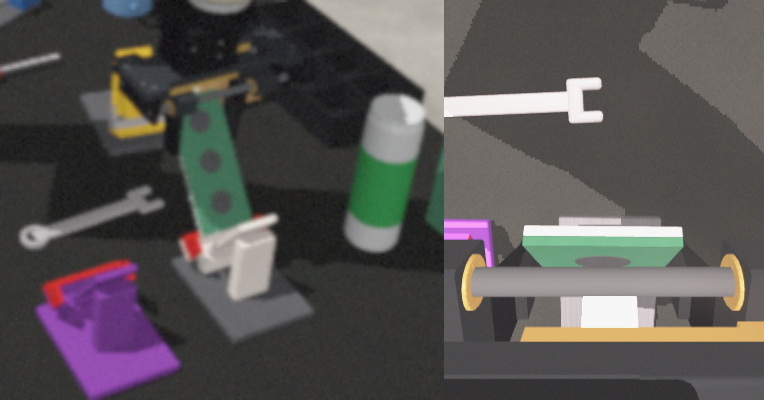

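Request:
jog_arm:
  dp:
    - [0,0,0.3]
    - [0,0,0.3]
    - [0,0,0.3]
    - [0,0,0.3]
  spin: [0,0,0,0]

```text
time: 12.47
tool_pos: [0.5428, -0.2364, 0.121]
tool_rot: [-1.211, 1.204, -1.207]
contact_force: [0.3, -0.2, -2.4]
finger_gap: 0.704
```

Request:
jog_arm:
  dp:
    - [1,0,-0.2]
    - [1.8,-0.3,-0.2]
    - [2.6,-0.9,-0.2]
    - [3.3,-1.3,-0.2]
    - [4,-1.6,-0.2]
    - [4.7,-1.9,-0.2]
    - [5.5,-2.1,-0.2]
    - [6.3,-2.3,-0.2]
    - [6.3,-2.3,-0.2]
  spin: [0,0,0,0,0,0,0,0,0]

```text
time: 13.22
tool_pos: [0.5405, -0.3002, 0.1436]
tool_rot: [-1.21, 1.206, -1.207]
contact_force: [-0.8, 3.4, 3.3]
finger_gap: 0.712
```

```bash
python3 - <<'E'
from h import *
o=state(); print('G rest X,z mm', (-.331-o['tool_pos'][1])*1000,1000*o['tool_pos'][2]+42)
c,_=snap('side','s11'); a,_=snap('wrist','w11');tilt('w11'); cv2.imwrite('pics/z11.png',np.hstack([cv2.resize(c[180:360,290:490],(444,400)),a[:,160:480]]))
E
```

```text
t 13.22 pos [ 0.5405 -0.3002  0.1436] gap 0.712 F [-0.8  3.4  3.3] q [-6.350e-01  2.460e-01  1.600e+00  1.000e-03  1.295e+00 -6.390e-01]
[[ 0.004  0.001  1.   ]
 [-1.     0.     0.004]
 [-0.    -1.     0.001]]
G rest X,z mm -30.784988403789846 185.63957407790826Traceback (most recent call last):
  File "<stdin>", line 3, in <module>
  File "h.py", line 20, in tilt
    c,res,*_=np.linalg.lstsq(A,q[:,1],rcond=None); print(f,len(q),'tool-frame y = %.3f x + %.4f'%tuple(c),'pitch deg',np.degrees(np.arctan(c[0])),'x range',q[:,0].min(),q[:,0].max(),'y range',q[:,1].min(),q[:,1].max(),'z',q[:,2].min(),q[:,2].max())
                                                                                                                                                            ~~~~~~~~~~^^
    return umr_minimum(a, axis, None, out, keepdims, initial, where)
ValueError: zero-size array to reduction operation minimum which has no identity
```

```bash
python3 - <<'E'
from h import *
a=cv2.imread('pics/w11.png');c=cv2.imread('pics/s11.png'); cv2.imwrite('pics/z11.png',np.hstack([cv2.resize(c[180:360,290:490],(444,400)),a[:,160:480]]))
im,d,P=cloud('w11'); o=robot.get_obs(); M=R.from_rotvec(o['tool_rot']).as_matrix(); Q=(P-np.array(o['tool_pos']))@M
for v in range(205,262,5): print(v,np.round(1000*Q[v,320,:2]),im[v,320])
E
```

```text
205 [11. 77.] [247 247 247]
210 [14. 72.] [246 247 247]
215 [ 9. 46.] [105 103 111]
220 [ 5. 24.] [177 178 187]
225 [2. 7.] [160 159 168]
230 [ -2. -11.] [101 102 108]
235 [ -4. -22.] [212 214 221]
240 [ -6. -34.] [212 214 220]
245 [ -9. -46.] [ 99  99 104]
250 [-10. -53.] [ 99  98 103]
255 [-12. -61.] [ 98  97 101]
260 [-13. -68.] [212 212 220]
```

View pics/z11.png

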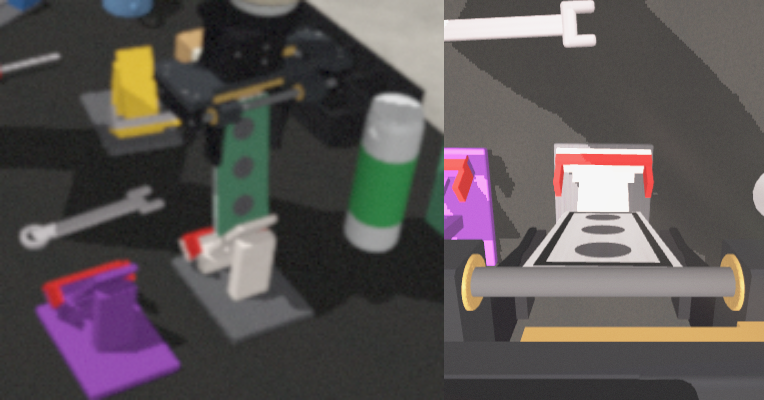

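The bare face now shows on the outside and the plate is at about 79°, its free edge on the rest's back. I bring it nearly vertical, then slide the edge down the back toward the ledge.

Request:
jog_arm:
  dp:
    - [0.8,-0.1,0]
    - [1.6,-0.2,0]
    - [1.6,-0.2,0]
    - [1.1,0.7,0]
    - [0.5,1.6,0]
    - [-0.1,2.5,0]
    - [-0.7,3.2,0]
    - [-1.2,3.8,0]
    - [-1.6,4.3,0]
    - [-1.6,4.3,0]
  spin: [0,0,0,0,0,0,0,0,0,0]

```text
time: 14.15
tool_pos: [0.5401, -0.2834, 0.0997]
tool_rot: [-1.214, 1.204, -1.207]
contact_force: [-2.1, 0.7, 2.4]
finger_gap: 0.709
```

```bash
cat >> h.py <<'E'
def look(k):
    o=state(); print('G rest X,z mm', (-.331-o['tool_pos'][1])*1000,1000*o['tool_pos'][2]+42)
    c,_=snap('side','s%d'%k); a,_=snap('wrist','w%d'%k); cv2.imwrite('pics/z%d.png'%k,np.hstack([cv2.resize(c[180:360,290:490],(444,400)),a[:,160:480]]))
    im,d,P=cloud('w%d'%k)
    for v in range(205,262,5): print(v,'X,z',round(-331-1000*P[v,320,1]),round(1000*P[v,320,2]),im[v,320])
E
python3 -c "
from h import *
look(12)"
```

```text
t 14.15 pos [ 0.5401 -0.2834  0.0997] gap 0.709 F [-2.1  0.7  2.4] q [-0.611  0.27   1.658 -0.002  1.213 -0.616]
[[ 0.006 -0.     1.   ]
 [-1.    -0.002  0.006]
 [ 0.002 -1.    -0.   ]]
G rest X,z mm -47.64677388275651 141.74720552851218
205 X,z -53 72 [111 112 119]
210 X,z -54 86 [230 231 236]
215 X,z -55 97 [106 105 112]
220 X,z -55 108 [106 106 112]
225 X,z -56 118 [106 105 114]
230 X,z -56 125 [227 227 233]
235 X,z -57 134 [227 228 234]
240 X,z -58 143 [106 106 110]
245 X,z -58 148 [106 106 112]
250 X,z -59 154 [107 107 111]
255 X,z -59 159 [106 106 111]
260 X,z -60 166 [167 166 175]
```

View pics/z12.png

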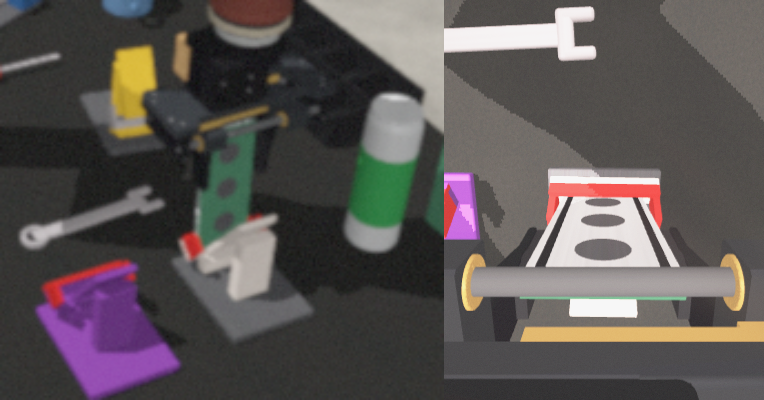

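The plate is at 86° and its lower edge is entering the ledge slot. I lean it over along the arc about the ledge corner.

Request:
jog_arm:
  dp:
    - [0.4,0.3,0]
    - [1,0.4,0]
    - [1.7,0.5,0]
    - [2.4,0.6,0]
    - [3.1,0.8,0]
    - [3.8,1,0]
    - [4.5,1.2,0]
    - [5,1.5,0]
    - [5.4,1.7,0]
    - [5.4,1.7,0]
  spin: [0,0,0,0,0,0,0,0,0,0]

```text
time: 15.08
tool_pos: [0.5415, -0.3412, 0.0853]
tool_rot: [-1.213, 1.201, -1.213]
contact_force: [-1.8, -3.9, 11.6]
finger_gap: 0.7
```

```bash
python3 -c "
from h import *
look(13)"
```

```text
t 15.08 pos [ 0.5415 -0.3412  0.0853] gap 0.7 F [-1.8 -3.9 11.6] q [-0.684  0.348  1.589 -0.003  1.198 -0.686]
[[ 0.004  0.003  1.   ]
 [-1.    -0.006  0.004]
 [ 0.006 -1.     0.003]]
G rest X,z mm 10.154653147477433 127.25181101947028
205 X,z -16 119 [232 233 238]
210 X,z -14 122 [233 233 237]
215 X,z -13 126 [232 233 237]
220 X,z -12 129 [232 234 238]
225 X,z -11 133 [177 179 185]
230 X,z -9 136 [110 108 115]
235 X,z -9 139 [108 108 113]
240 X,z -7 142 [107 107 112]
245 X,z -6 144 [104 104 111]
250 X,z -6 148 [106 107 112]
255 X,z -5 151 [106 106 113]
260 X,z -3 152 [107 107 113]
```

View pics/z13.png

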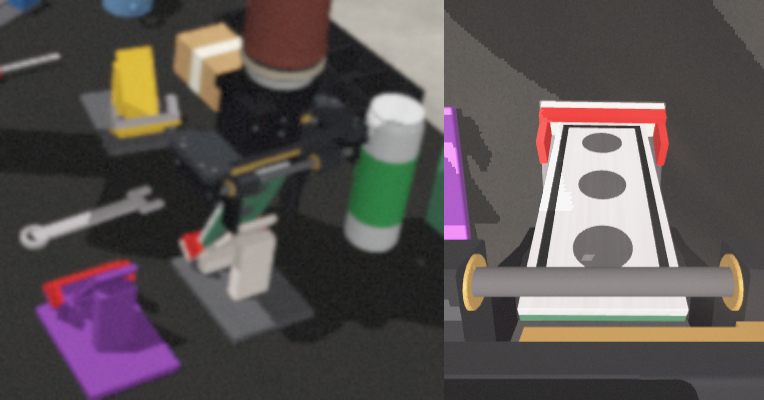

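It is at 111° and seated on the ledge, both side gaps similar. I lean it a little further, then check before releasing.

Request:
jog_arm:
  dp:
    - [0.4,0.2,0]
    - [0.8,0.4,0]
    - [1.2,0.6,0]
    - [1.5,0.7,0]
    - [1.5,0.7,0]
  spin: [0,0,0,0,0]

```text
time: 15.6
tool_pos: [0.5414, -0.3555, 0.0776]
tool_rot: [-1.213, 1.202, -1.212]
contact_force: [-0.6, -3.5, 7.4]
finger_gap: 0.7
```

```bash
python3 -c "
from h import *
look(14)"
```

```text
t 15.6 pos [ 0.5414 -0.3555  0.0776] gap 0.7 F [-0.6 -3.5  7.4] q [-0.701  0.374  1.572 -0.002  1.19  -0.704]
[[ 0.004  0.003  1.   ]
 [-1.    -0.005  0.004]
 [ 0.005 -1.     0.003]]
G rest X,z mm 24.458796141487717 119.554420318949
205 X,z -3 117 [230 232 237]
210 X,z -2 121 [231 232 237]
215 X,z 0 123 [231 232 237]
220 X,z 1 126 [230 231 236]
225 X,z 2 129 [106 105 111]
230 X,z 4 132 [105 106 109]
235 X,z 5 134 [107 105 110]
240 X,z 6 137 [106 105 110]
245 X,z 8 138 [106 105 110]
250 X,z 9 140 [108 106 111]
255 X,z 10 143 [105 105 111]
260 X,z 11 145 [103 102 107]
```

Request:
jog_arm:
  dp:
    - [0.4,0.2,0]
    - [0.8,0.5,0]
    - [0.8,0.5,0]
  spin: [0,0,0]

```text
time: 15.95
tool_pos: [0.5413, -0.3635, 0.0722]
tool_rot: [-1.213, 1.202, -1.212]
contact_force: [-1.0, -3.7, 5.9]
finger_gap: 0.702
```

Request:
jog_arm:
  dp:
    - [0,0,0]
    - [0,0,0]
    - [0,0,0]
    - [0,0,0]
    - [0,0,0]
    - [0,0,0]
    - [0,0,0]
  spin: [0,0,0,0,0,0,0]
  grip: -1

```text
time: 16.53
tool_pos: [0.5406, -0.3597, 0.0704]
tool_rot: [-1.212, 1.206, -1.205]
contact_force: [-0.6, -0.0, -0.6]
finger_gap: 0.991
```

```bash
python3 -c "
from h import *
look(15)"
```

```text
t 16.53 pos [ 0.5406 -0.3597  0.0704] gap 0.991 F [-0.6 -0.  -0.6] q [-0.708  0.39   1.565 -0.     1.187 -0.714]
[[ 0.005 -0.     1.   ]
 [-1.     0.     0.005]
 [-0.    -1.    -0.   ]]
G rest X,z mm 28.662519248181304 112.38489989889199
205 X,z 2 109 [230 232 237]
210 X,z 3 112 [231 233 238]
215 X,z 5 114 [231 232 237]
220 X,z 6 117 [231 233 237]
225 X,z 8 119 [231 232 237]
230 X,z 10 120 [217 218 224]
235 X,z 11 124 [109 108 113]
240 X,z 13 125 [106 105 110]
245 X,z 13 129 [105 104 109]
250 X,z 15 130 [106 106 110]
255 X,z 16 133 [146 148 155]
260 X,z 18 134 [103 104 107]
```

View pics/z15.png

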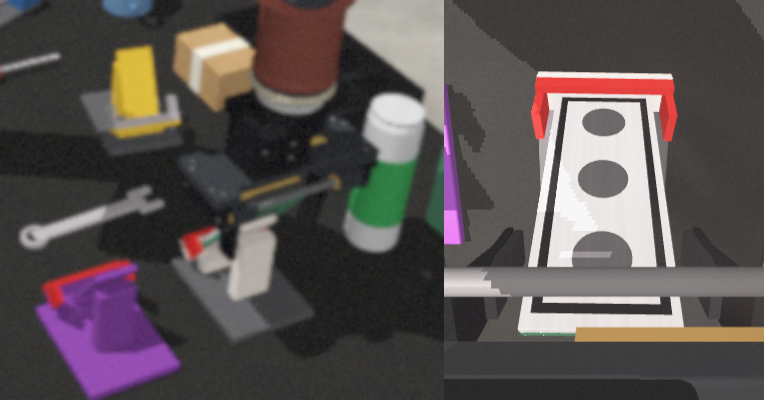

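It is released and its face sits at the home plane (X=15 at z=130). I retreat straight up and check the whole plate.

Request:
jog_arm:
  dp:
    - [0,-1,0]
    - [0,-3,0]
    - [0,-6,0]
    - [0,-10,0]
    - [0,-14,0]
    - [2,-16,0]
    - [5,-16,0]
    - [7,-16,0]
    - [7,-16,0]
    - [7,-16,0]
  spin: [0,0,0,0,0,0,0,0,0,0]

```text
time: 17.47
tool_pos: [0.5406, -0.4305, 0.231]
tool_rot: [-1.211, 1.207, -1.207]
contact_force: [-0.0, 0.2, -0.9]
finger_gap: 0.997
```

```bash
python3 - <<'E'
from h import *
state(); snap('wrist','w16'); im,d,P=cloud('w16'); c,_=snap('side','s16'); cv2.imwrite('pics/z16.png',np.hstack([cv2.resize(c[180:360,290:490],(444,400)),im[:,160:480]]))
H,S,V=cv2.split(cv2.cvtColor(im,cv2.COLOR_BGR2HSV))
X=-.331-P[...,1]; Y=P[...,0]-.5405; z=P[...,2]-0
u=np.array([np.cos(np.radians(55)),np.sin(np.radians(55))]); n=np.array([-u[1],u[0]])
a=(X+.045)*u[0]+(z-.03)*u[1]; b=(X+.045)*n[0]+(z-.03)*n[1]
m=(d>0)&(abs(b-.008)<.006)&(abs(Y)<.05)&(a>-.01)&(a<.17)&(S<60)
print(m.sum(),'along slope',np.percentile(a[m],[.5,99.5]),'off back med',np.median(b[m]),'Y',np.percentile(Y[m],[.5,99.5]))
A=np.c_[a[m],Y[m],np.ones(m.sum())]; k=np.linalg.lstsq(A,b[m],rcond=None)[0]; print('tilt errs deg',np.degrees(k[:2]),'offset',k[2])
q=np.c_[a[m],Y[m]].astype(np.float32)*1000; print(cv2.minAreaRect(q))
E
```

```text
t 17.47 pos [ 0.5406 -0.4305  0.231 ] gap 0.997 F [-0.   0.2 -0.9] q [-0.787  0.361  1.293  0.     1.488 -0.79 ]
[[ 0.003  0.     1.   ]
 [-1.     0.     0.003]
 [-0.    -1.     0.   ]]
6407 along slope [-0.0004848   0.15079873] off back med 0.00816430502912635 Y [-0.03265223  0.03324457]
tilt errs deg [-0.27828993 -0.53462636] offset 0.008489507784773769
((74.77466583251953, 1.1962471008300781), (153.25088500976562, 75.10713195800781), 0.4577423632144928)
```

View pics/z16.png

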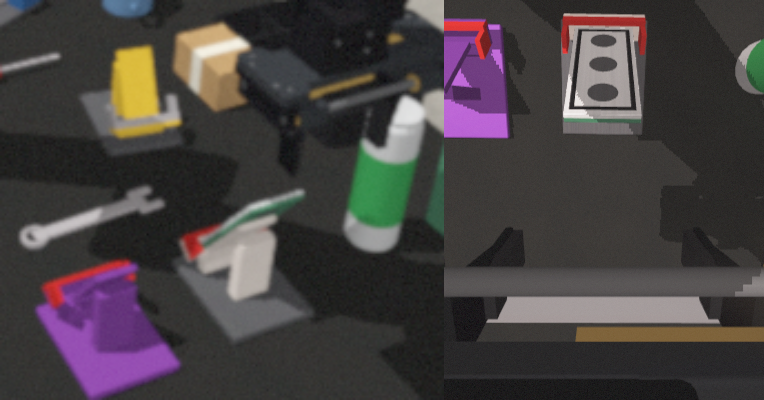

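The plate spans 0–151 mm up the slope, lies flat on the back at 8.2 mm and is centred. It is home, so I hand in.

```bash
python3 -c "
from h import *
robot.close_job()"
```

```text
the job is handed in; nothing more can be done
```

The cover plate is standing in the white rest on its short edge, fully home on the ledge, with the bare gasket face out and the green face against the back. The job was handed in at about 17.5 s of the 64 s allowed; the hand-in gave no verdict.

**How it was done:** I gripped the plate about 30 mm off-centre in the die and lifted it. I pivoted it in the fingers in two steps: against the top edge of the rest's back, then against its sloped face. I then lowered it onto the ledge, leaned it over and released it. I did not use the yellow stand.

**Last checks, from the wrist camera's depth picture:**

| Check | Measured | When home |
|---|---|---|
| Extent up the slope from the ledge corner | −0.5 to 151 mm | 0 to 150 mm |
| Bare face out from the back | 8.2 mm | 8 mm |
| Sideways offset | about 0.3 mm | 0 |
| Tilt errors | 0.3° and 0.5° | 0 |

**Disagreements and gaps:**
- **Fingertips:** depth showed them about 23 mm behind the reported TCP. The first grasp therefore closed just above the plate, and I repeated it 23 mm deeper.
- **Sideways rectangle fit:** a second fit gave 75 mm instead of 62 mm, with its centre 1.2 mm off. I put this down to cheek or background pixels in the mask and did not check further.
- **Bystanders:** I saw no contact with any of them, but I did not measure their final positions.

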